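Close the dehydrator tray and set its heat lever to the third click

ROBOT

A 6-joint arm with a two-finger parallel gripper is mounted at the origin on the work surface. World frame = base frame: x ahead of the robot, y to its left, z up, the work surface at z = 0. Lengths are in m, angles in rad, forces in N, time in s.
With the tool pointing down it reaches from about 0.225 to 0.875 m from the base axis. Payload 3.4 kg.
Tool frame: the origin (TCP) lies at the very end of the fingers, on their centre line; the grasp point (between the pads) lies 19 mm behind it (grip_depth is the distance from the TCP to the grasp point, in m); x points along the fingers, z is the direction in which the jaws open and shut, and the axes are right-handed (so a half turn about x gives the same grasp; the last joint's range is limited). The gripper opens to 85 mm and grips with 20 to 120 N. Pads are 22 mm wide; open, the fingers measure 114 mm over their backs; the gripper's body (76 mm by 85 mm) begins 54 mm behind the grasp point. The pads swing forward as they close: fully open they stand 13 mm farther back than shut.
Start: joints at [-1.262, 0.276, 1.505, -0, 1.361, -0.121], TCP at [0.24, -0.523, 0.231] pointing down, gripper open.
Joint ranges: [-2.89, 2.89], [-0.75, 2.08], [0.22, 2.7], [-1.18, 4.32], [0.11, 2.71], [-2.7, 2.7]. Speed limits (rad/s): [2.57, 2.57, 3.14, 3.14, 3.14, 3.14].

INTERFACE

Orientations are given as a unit quaternion [w, x, y, z].
In Python, from rig import get_state, get_image, sign_off, grip_depth gives the robot as it stands. The module is installed in compiled form; this text tells all that it offers.
- The arm moves only by the tool arm_command, never from a script. Its argument "series" is a list of rows, each an object with "dp": the shift along the tool's x, y, z scaled (see below), a list of three; "angular": the turn, a rotation vector about the tool's x, y, z scaled (see below), a list of three; "gripper": the finger opening in mm, from 0 to 85.4. A call has exactly 8 rows; each row shifts and turns the pose as measured when the row begins, along the tool's axes as they then stand; what a row does not reach is not made up. The controller multiplies each number of a shift by 0.12 m and each number of a turn by 90 degrees. A row lasts 1/8 s, in which the tool goes at most 62.5 mm and 10.7 degrees, less where a joint would pass 70% of its speed; a pose out of reach is approached as far as the arm can. A call with a number of a shift or a turn outside -1 to 1 is refused whole. A call with a gripper value outside its range is refused whole. The fingers move at their own pace and stop on an object; "grip_force" is the grip in N (left out, the last holds). Time passes only in rows, so rows that do not move let the fingers close, or fill a call up. It gives the time, the measured TCP pose, the force and the opening at its end, in the units of the state.
- get_state(): the state, without advancing time (a new reading comes with each control period).
- get_image(name): name is "scene" or "top"; returns a dict with "image" (384x512x3 uint8, blue, green, red), "depth" (384x512 float32, m along the optical axis (not along the pixel's ray), 0 where there is no reading), "mtx" (3x3 intrinsics, pixels), "view" (4x4, takes a point from world to camera coordinates). Camera axes: x right, y up, looking along -z (the intrinsics and any distortion apply to the point x, -y, -z); pixel columns grow to the right and rows downward; lengths in m; the calibration is good to about 2 mm. A picture is of the moment at which its call begins.
- sign_off(): hands the job in, once; it reports no verdict.
The state is a dict: "clock": time; "qpos": joint angles; "qd": joint speeds; "effort": joint torques, N m; "position": TCP position; "ee_rot": TCP orientation; "contact_force": force on the tool from outside, world axes, zero at the start; "moment": the same for the moment, N m; "width": finger opening in m.
Only numpy, scipy, OpenCV 4.12 (cv2) and the standard library are available. Lean on these libraries where they do the work, as an engineer would, in place of code of your own. Each camera call takes 0.05 s, during which the arm holds its last target. There are 200 camera calls.

TASK

Start the orange slices drying: gently push the dehydrator's open top tray fully home, then gently slide the orange heat lever on top of the machine to its third click up from Off, counting the clicks, and never beyond it, because the hotter settings scorch the fruit. This is fingertip work: only push, do not grip or lift anything, and leave the jars, dish, ladle and stirrer where they are.

Things in the scene. Friction and masses are not known exactly. Their poses are not given: they have to be found in the camera images.
- dehydrator: Food dehydrator, a sage-green box fixed to the table, 280 mm deep (x), 310 wide (y), 165 high to its flat top. Origin: centre of its underside; x points from its front (robot side) to its back, y to the left as one faces it, z up. On top a slot for the heat lever runs along y at x = -92 mm; beside it a printed scale: a white bar for Off, then five amber dots that grow, one per click.
- tray (a joint): How far the top one of the three dark trays stands out of the machine's front, m: 0 = fully home (hard stop), growing to 0.13 along the machine's -x. It starts 0.05 to 0.09 out, stays where it is left and slides with about 1.5 N of friction. The two lower trays are shut and fixed.
- tray_pull (a point): Centre of the flat outer face of the top tray's pull, the face to push: an upright plate 110 mm wide (machine's y), 22 high, 5 thick, its centre 108 mm above the table and 57 below the machine's top. Moves with the tray; home, it is at x = -172 mm of the machine, 32 mm in front of the front wall. The pulls of the shut trays have the same shape and x, at 77 and 47 mm height.
- heat_lever (a joint): Travel of the lever, m: 0 = Off (end stop at the machine's left, +y), growing to its right (-y) up to 0.070. A click notch every 0.014: first 0.014, second 0.028, third 0.042, then 0.056 and 0.070. Starts at Off. A push of about 5 N leaves a notch; half-way to the next the lever lets go and jumps the last 5 to 7 mm into it by itself, and stays there.
- lever_top (a point): Centre of the top of the orange lever's cap; moves with the lever. The cap is an upright block 26 mm along the machine's x, 12 mm along y and 24 mm high; its underside is 3.5 mm and its top 27.5 mm above the deck, so it is pushed on its flat left or right side.
- jar_a: Bystander: clear jar with a red twist cap, 43 mm across and 78 mm high, standing on the table (one may stand close beside the machine); origin at the centre of its underside, z up.
- jar_b: Bystander: clear jar with a red twist cap, 43 mm across and 78 mm high, standing on the table (one may stand close beside the machine); origin at the centre of its underside, z up.
- jar_c: Bystander: clear jar with a red twist cap, 43 mm across and 78 mm high, standing on the table (one may stand close beside the machine); origin at the centre of its underside, z up.
- dish: Bystander: blue ceramic dish, 92 mm across and 28 mm high, standing on the rear part of the machine's deck, behind the lever; origin at the centre of its underside.
- ladle: Bystander: steel ladle lying on the table; origin under its bowl (68 mm across, 28 mm high), handle 255 mm long to its -x.
- stirrer: Bystander: bamboo stirrer lying flat on the table in front of the machine, 240 mm long along its x, 28 mm wide and 6 mm thick; origin under its middle.

How it is judged:
By the outcome, as a careful person would: the job done as asked, in the order asked, and still so for the second after the job is handed in, with the robot touching nothing.
It also fails if it takes over 64 s, if anything falls off the work surface, if the arm or the gripper's body presses on something with over 40 N, if the wrist force passes 120 N, or if a joint passes its speed limit or range.

## Working session

There is one attempt and no reset: what is moved stays moved. The work goes in short steps, Python scripts to look and compute and a tool call to move; the robot and the scene stay as the last step left them, time stands still between calls to the robot, and variables do not carry over. Pictures are saved under pics/ and viewed, about 8 in all and at most 12, crops included, and the job is handed in when it is done.

Besides the shell and the picture viewer there is one more tool, called by a JSON object that holds its "api" and its "payload". arm_command: Moves the arm, as the interface text tells. Its arguments: {"type":"object","properties":{"series":{"type":"array","items":{"type":"object","properties":{"dp":{"type":"array","items":{"type":"number"}},"angular":{"type":"array","items":{"type":"number"}},"gripper":{"type":"number"}}}},"grip_force":{"type":"number"}},"required":["series"]}

```bash
mkdir -p pics; python3 - <<'E'
from rig import *
import cv2,numpy as np
s=get_state();print({k:np.round(v,3) for k,v in s.items()})
for n in("top","scene"):
    d=get_image(n);cv2.imwrite(f"pics/{n}0.png",d["image"]);np.savez(f"{n}0.npz",**d);print(np.round(d["mtx"],1),np.round(d["view"],3))
E
```

```text
{'clock': np.float64(0.0), 'qpos': array([-1.262,  0.277,  1.506,  0.   ,  1.361, -0.121]), 'qd': array([-0.   ,  0.   , -0.001,  0.001,  0.001,  0.002]), 'effort': array([ 3.0000e-03, -4.1676e+01, -2.4580e+01,  0.0000e+00,  1.1000e-02,
        0.0000e+00]), 'position': array([ 0.239, -0.522,  0.23 ]), 'ee_rot': array([ 0.595,  0.382,  0.596, -0.381]), 'contact_force': array([ 0.164, -0.203,  0.283]), 'moment': array([-0.039,  0.018, -0.005]), 'width': np.float64(0.085)}
[[381.4   0.  260.8]
 [  0.  381.4 195.6]
 [  0.    0.    1. ]] [[ 0.016 -1.     0.023 -0.032]
 [ 0.994  0.018  0.106 -0.594]
 [-0.107  0.021  0.994 -1.151]
 [ 0.     0.     0.     1.   ]]
[[366.4   0.  257.9]
 [  0.  366.4 194.3]
 [  0.    0.    1. ]] [[ 0.673  0.74  -0.017 -0.39 ]
 [-0.586  0.547  0.598  0.255]
 [ 0.451 -0.393  0.801 -1.442]
 [ 0.     0.     0.     1.   ]]
```

View pics/top0.png

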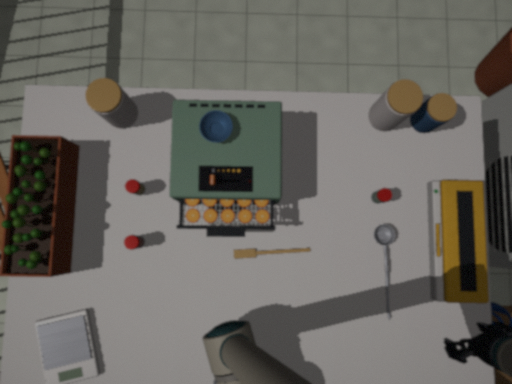

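View pics/scene0.png

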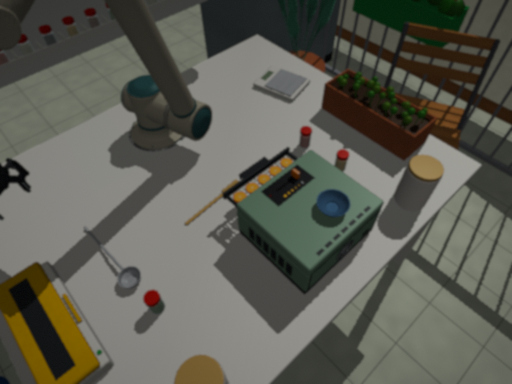

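The top view shows the machine's deck spanning roughly (172–283, 98–200). The lever is at about (212,178), with the dots running to its right. The tray's pull is at (225,231), the dish at (217,126), and the jars at (134,186), (134,241) and (384,195). The stirrer is in front, at about (272,252).

```bash
cat > h.py <<'E'
import numpy as np,cv2
def ray(d,px,z):
    px=np.atleast_2d(px).astype(float);K=d["mtx"];V=d["view"]
    r=np.c_[(px-K[[0,1],[2,2]])/K[0,0],np.ones(len(px))]*[1,-1,-1]
    R=V[:3,:3];c=-R.T@V[:3,3];w=r@R
    return c+w*((z-c[2])/w[:,2])[:,None]
def proj(d,P):
    P=np.atleast_2d(P);q=P@d["view"][:3,:3].T+d["view"][:3,3]
    return np.c_[q[:,0]/-q[:,2],-q[:,1]/-q[:,2]]*d["mtx"][0,0]+d["mtx"][[0,1],[2,2]]
def cloud(d):
    v,u=np.mgrid[:384,:512];K=d["mtx"];z=d["depth"]
    c=np.stack([(u-K[0,2])/K[0,0]*z,-(v-K[1,2])/K[0,0]*z,-z],-1)
    return (c-d["view"][:3,3])@d["view"][:3,:3]
E
python3 - <<'E'
from h import *
d=dict(np.load("top0.npz"));im=d["image"];hsv=cv2.cvtColor(im,cv2.COLOR_BGR2HSV)
C=cloud(d)
g=cv2.inRange(hsv,(55,40,40),(85,255,255)); g[:, :160]=0;g[:,300:]=0
m=((np.abs(C[...,2]-.165)<.012)&(d["depth"]>0)).astype(np.uint8)*255
for name,k in(("green",g),("depth",m)):
    k=cv2.morphologyEx(k,cv2.MORPH_CLOSE,np.ones((15,15)));
    cs,_=cv2.findContours(k,0,2);c=max(cs,key=cv2.contourArea);w=ray(d,c[:,0],.165)[:,:2]
    print(name,cv2.minAreaRect((w*1000).astype(np.float32)),cv2.boundingRect(c))
print("deckz",np.median(C[140:160,250:275,2]))
o=cv2.inRange(hsv,(3,120,90),(25,255,255));n,l,st,ce=cv2.connectedComponentsWithStats(o[:, :])
for i in range(1,n):
    if st[i,4]>3 and 160<ce[i,0]<300 and 90<ce[i,1]<240:
        print(st[i],ce[i].round(1),ray(d,ce[i],.1925).round(4)[0,:2],ray(d,ce[i],.165).round(4)[0,:2],hsv[l==i].mean(0).round())
dark=((hsv[...,2]<45)).astype(np.uint8);dark[:224]=0;dark[240:]=0;dark[:,:195]=0;dark[:,255:]=0
y,x=np.nonzero(dark);print("pull",x.min(),x.max(),y.min(),y.max(),[(r,x[y==r].min(),x[y==r].max()) for r in np.unique(y)])
print(C[226:240,220:232:3,:].reshape(14,-1,3)[:,1].round(3))
cv2.imwrite("pics/crop.png",cv2.resize(im[90:265,160:320],None,fx=4,fy=4,interpolation=cv2.INTER_CUBIC)[:600])
E
```

```text
green ((706.6900634765625, 79.66747283935547), (278.1448669433594, 300.7350158691406), 0.6148937940597534) (171, 101, 110, 100)
depth ((710.8035888671875, 80.12565612792969), (278.77178955078125, 307.7449645996094), 0.36655446887016296) (169, 99, 113, 100)
deckz 0.16459956029060144
[232 169   3   3   5] [233. 170.] [0.6455 0.0574] [0.6503 0.0589] [ 19. 175.  98.]
[237 169   3   3   8] [238.1 170.1] [0.6454 0.0436] [0.6502 0.0447] [ 20. 174. 108.]
[210 175   4   9  31] [211.5 178.7] [0.6207 0.1144] [0.6249 0.1174] [ 11. 144. 113.]
[185 199  15   7  83] [191.7 201.6] [0.5581 0.165 ] [0.5605 0.1694] [ 17. 160. 139.]
[202 199  15   8  89] [209.2 202. ] [0.5579 0.1186] [0.5603 0.1217] [ 17. 160. 136.]
[220 199  15  24 254] [227.1 210.3] [0.5366 0.0706] [0.5384 0.0724] [ 16. 160. 139.]
[237 199  15  24 250] [244.2 210.5] [0.5369 0.0251] [0.5387 0.0257] [ 16. 159. 139.]
[254 199  15   8  88] [261.  202.4] [ 0.5594 -0.0195] [ 0.5618 -0.0202] [ 17. 160. 134.]
[186 209  14  13 134] [192.5 215.1] [0.5221 0.1617] [0.5236 0.166 ] [ 17. 157. 151.]
[204 208  14  15 151] [210.3 215. ] [0.5232 0.1147
[... 205 characters left out ...]
7), np.int64(205), np.int64(254)), (np.int64(228), np.int64(207), np.int64(254)), (np.int64(229), np.int64(208), np.int64(245)), (np.int64(230), np.int64(208), np.int64(244)), (np.int64(231), np.int64(208), np.int64(243)), (np.int64(232), np.int64(208), np.int64(243)), (np.int64(233), np.int64(208), np.int64(243)), (np.int64(234), np.int64(208), np.int64(243))]
[[ 0.497  0.086  0.119]
 [ 0.494  0.086  0.119]
 [ 0.491  0.086  0.116]
 [ 0.488  0.086  0.117]
 [ 0.485  0.086  0.117]
 [ 0.482  0.085  0.122]
 [ 0.48   0.086  0.116]
 [ 0.477  0.085  0.119]
 [ 0.474  0.085  0.121]
 [ 0.471  0.085  0.116]
 [ 0.468  0.085  0.122]
 [ 0.465  0.094  0.002]
 [ 0.462  0.094 -0.   ]
 [ 0.459  0.094 -0.005]]
```

View pics/crop.png

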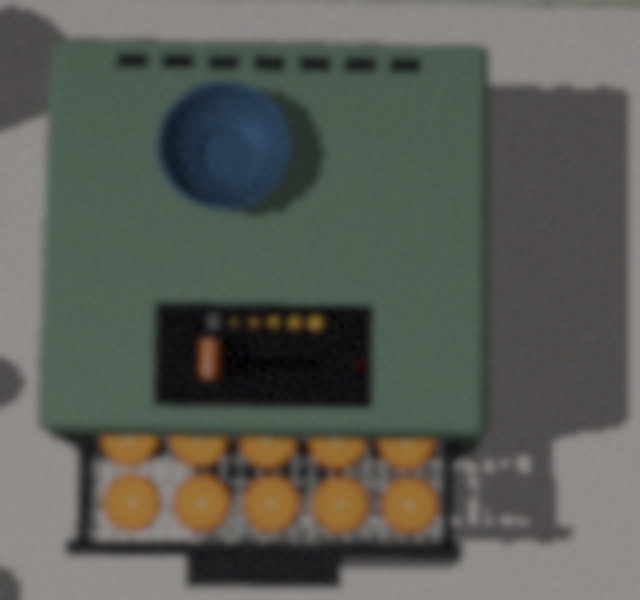

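Machine centre is about (0.7095, 0.080) with yaw about +0.5° (deck and fruit rows agree). The lever is at (0.6175, 0.114) and the pull face at x ≈ 0.466, so the tray is out about 0.07. Next I need the move helper.

```bash
cat > go.py <<'E'
import sys,numpy as np
from rig import get_state
from scipy.spatial.transform import Rotation as Rt
# go.py x y z [yaw_deg]: shift/turn in tool axes and command units to the pose: tool down, jaws along y(yaw)
s=get_state();R=Rt.from_quat(np.array(s["ee_rot"])[[1,2,3,0]])
t=np.array([float(a) for a in sys.argv[1:4]]);yaw=np.radians(float(sys.argv[4]) if len(sys.argv)>4 else .5)
best=None
for f in(0,np.pi):
    a=yaw+f;z=np.array([-np.sin(a),np.cos(a),0]);x=np.array([0,0,-1.]);T=Rt.from_matrix(np.c_[x,np.cross(z,x),z])
    r=(R.inv()*T).as_rotvec()
    if best is None or np.linalg.norm(r)<np.linalg.norm(best[0]):best=(r,T)
print("axes\n",R.as_matrix().round(3));print("pos",s["position"],"clk",s["clock"],"F",np.round(s["contact_force"],2),"q6",s["qpos"][5])
print("turn units",(np.degrees(best[0])/90).round(4),"deg",np.degrees(best[0]).round(1))
print("shift total now-axes",(R.inv().apply(t-s["position"])/.12).round(3),"final-axes",(best[1].inv().apply(t-s["position"])/.12).round(3))
E
python3 go.py .42 .08 .231
python3 - <<'E'
from h import *
d=dict(np.load("top0.npz"));print(ray(d,[[208,236.5],[243.5,236.5],[225.5,236.5]],.119))
h=cv2.cvtColor(d["image"],cv2.COLOR_BGR2HSV);k=cv2.inRange(h,(100,90,40),(125,255,255));k[:100]=0;k[150:]=0;k[:,:190]=0;k[:,250:]=0
c=max(cv2.findContours(k,0,2)[0],key=cv2.contourArea);print("dish",ray(d,cv2.minEnclosingCircle(c)[0],.193),cv2.minEnclosingCircle(c))
E
```

```text
axes
 [[-0.001  0.909  0.417]
 [ 0.002  0.417 -0.909]
 [-1.     0.    -0.002]]
pos [ 0.23944353 -0.52225217  0.23052912] clk 0.1 F [ 0.24  0.27 -0.13] q6 -0.12097085094789815
turn units [ 2.68e-01 -1.00e-03  1.00e-04] deg [24.1 -0.1  0. ]
shift total now-axes [ 3.000e-03  3.459e+00 -3.935e+00] final-axes [-4.000e-03  1.548e+00 -5.005e+00]
[[0.46626922 0.1274037  0.119     ]
 [0.4678844  0.02702998 0.119     ]
 [0.46706457 0.07797725 0.119     ]]
dish [[0.76652547 0.10685979 0.193     ]] ((215.85714721679688, 125.71428680419922), 16.194074630737305)
```

{"api": "arm_command", "payload": {"series": [{"dp": [0,0,0],"angular": [0.09,0,0],"gripper": 0},{"dp": [0,0,0],"angular": [0.09,0,0],"gripper": 0},{"dp": [0,0,0],"angular": [0.09,0,0],"gripper": 0},{"dp": [0,0.15,-0.48],"angular": [0,0,0],"gripper": 0},{"dp": [0,0.15,-0.48],"angular": [0,0,0],"gripper": 0},{"dp": [0,0.15,-0.48],"angular": [0,0,0],"gripper": 0},{"dp": [0,0.15,-0.48],"angular": [0,0,0],"gripper": 0},{"dp": [0,0.15,-0.48],"angular": [0,0,0],"gripper": 0}], "grip_force": 20}}

```text
clock: 1.1
position: [0.3332, -0.2299, 0.2272]
ee_rot: [0.493, 0.506, 0.498, -0.503]
contact_force: [1.9, -0.4, -0.5]
width: -0.0004
```

```bash
python3 go.py .42 .08 .231
```

```text
axes
 [[-0.002  1.    -0.017]
 [ 0.008 -0.017 -1.   ]
 [-1.    -0.002 -0.008]]
pos [ 0.33321807 -0.22988649  0.22716906] clk 1.1 F [ 1.86 -0.38 -0.5 ] q6 0.8067328990846436
turn units [-0.0166 -0.0049  0.001 ] deg [-1.5 -0.4  0.1]
shift total now-axes [-0.013  0.678 -2.595] final-axes [-0.032  0.746 -2.576]
```

{"api": "arm_command", "payload": {"series": [{"dp": [0,0.12,-0.43],"angular": [-0.016,-0.005,0],"gripper": 0},{"dp": [0,0.12,-0.43],"angular": [0,0,0],"gripper": 0},{"dp": [0,0.12,-0.43],"angular": [0,0,0],"gripper": 0},{"dp": [0,0.12,-0.43],"angular": [0,0,0],"gripper": 0},{"dp": [0,0.12,-0.43],"angular": [0,0,0],"gripper": 0},{"dp": [0,0.12,-0.43],"angular": [0,0,0],"gripper": 0},{"dp": [0,0,0],"angular": [0,0,0],"gripper": 0},{"dp": [0,0,0],"angular": [0,0,0],"gripper": 0}]}}

```text
clock: 2.1
position: [0.4183, 0.0944, 0.2262]
ee_rot: [0.504, 0.496, 0.504, -0.497]
contact_force: [0.0, -0.3, -0.4]
width: -0.0001
```

```bash
python3 go.py .43 .079 .105
```

```text
axes
 [[-0.001  1.     0.015]
 [-0.     0.015 -1.   ]
 [-1.    -0.001  0.   ]]
pos [0.41832468 0.09438797 0.2261717 ] clk 2.1 F [ 0.   -0.28 -0.4 ] q6 1.6152517654686973
turn units [0.0041 0.0002 0.0008] deg [0.4 0.  0.1]
shift total now-axes [1.01  0.097 0.129] final-axes [1.01  0.096 0.129]
```

{"api": "arm_command", "payload": {"series": [{"dp": [0.17,0,0.03],"angular": [0.004,0,0],"gripper": 0},{"dp": [0.17,0,0.03],"angular": [0,0,0],"gripper": 0},{"dp": [0.17,0,0.03],"angular": [0,0,0],"gripper": 0},{"dp": [0.17,0,0.03],"angular": [0,0,0],"gripper": 0},{"dp": [0.17,0,0],"angular": [0,0,0],"gripper": 0},{"dp": [0.17,0,0],"angular": [0,0,0],"gripper": 0},{"dp": [0,0,0],"angular": [0,0,0],"gripper": 0},{"dp": [0,0,0],"angular": [0,0,0],"gripper": 0}]}}

```text
clock: 3.1
position: [0.4168, 0.0678, 0.1012]
ee_rot: [-0.498, -0.501, -0.497, 0.504]
contact_force: [-0.1, 0.7, 0.1]
width: 0.0001
```

```bash
python3 go.py .45 .079 .105
```

```text
axes
 [[-0.001  1.    -0.01 ]
 [-0.003 -0.01  -1.   ]
 [-1.    -0.001  0.003]]
pos [0.4167876  0.06780378 0.10121876] clk 3.1 F [-0.15  0.66  0.08] q6 1.5823183450007228
turn units [-0.0119  0.0022  0.0007] deg [-1.1  0.2  0.1]
shift total now-axes [-0.032  0.276 -0.096] final-axes [-0.032  0.278 -0.091]
```

{"api": "arm_command", "payload": {"series": [{"dp": [-0.03,0.03,-0.05],"angular": [-0.006,0,0],"gripper": 0},{"dp": [0,0.03,-0.05],"angular": [0,0,0],"gripper": 0},{"dp": [0,0.03,0],"angular": [0,0,0],"gripper": 0},{"dp": [0,0.03,0],"angular": [0,0,0],"gripper": 0},{"dp": [0,0.03,0],"angular": [0,0,0],"gripper": 0},{"dp": [0,0.03,0],"angular": [0,0,0],"gripper": 0},{"dp": [0,0,0],"angular": [0,0,0],"gripper": 0},{"dp": [0,0,0],"angular": [0,0,0],"gripper": 0}]}}

```text
clock: 4.1
position: [0.4419, 0.0805, 0.1072]
ee_rot: [0.502, 0.5, 0.498, -0.5]
contact_force: [0.2, -0.2, 0.0]
width: -0.0001
```

```bash
python3 go.py .53 .079 .105
```

```text
axes
 [[ 0.004  1.     0.   ]
 [-0.003  0.    -1.   ]
 [-1.     0.004  0.003]]
pos [0.44186566 0.08053845 0.10715858] clk 4.1 F [ 0.16 -0.2   0.03] q6 1.6009710087495481
turn units [-0.0055  0.0021 -0.0022] deg [-0.5  0.2 -0.2]
shift total now-axes [0.021 0.734 0.013] final-axes [0.018 0.734 0.019]
```

{"api": "arm_command", "payload": {"series": [{"dp": [0,0.04,0],"angular": [0,0,0],"gripper": 0},{"dp": [0,0.04,0],"angular": [0,0,0],"gripper": 0},{"dp": [0,0.04,0],"angular": [0,0,0],"gripper": 0},{"dp": [0,0.04,0],"angular": [0,0,0],"gripper": 0},{"dp": [0,0.04,0],"angular": [0,0,0],"gripper": 0},{"dp": [0,0.04,0],"angular": [0,0,0],"gripper": 0},{"dp": [0,0.04,0],"angular": [0,0,0],"gripper": 0},{"dp": [0,0.04,0],"angular": [0,0,0],"gripper": 0}]}}

```text
clock: 5.1
position: [0.4805, 0.0806, 0.1068]
ee_rot: [-0.501, -0.499, -0.499, 0.501]
contact_force: [-1.3, 0.4, 1.7]
width: -0.0003
```

```bash
python3 go.py .53 .079 .105; python3 - <<'E'
from rig import *;import cv2
d=get_image("top");cv2.imwrite("pics/t1.png",cv2.resize(d["image"][100:260,150:310],None,fx=3.5,fy=3.5,interpolation=2))
E
```

```text
axes
 [[-0.001  1.     0.   ]
 [-0.003  0.    -1.   ]
 [-1.    -0.001  0.003]]
pos [0.48049579 0.08063905 0.10683731] clk 5.1 F [-1.32  0.38  1.73] q6 1.5984199185607382
turn units [-0.0055  0.002   0.0007] deg [-0.5  0.2  0.1]
shift total now-axes [0.015 0.413 0.014] final-axes [0.015 0.412 0.017]
```

View pics/t1.png

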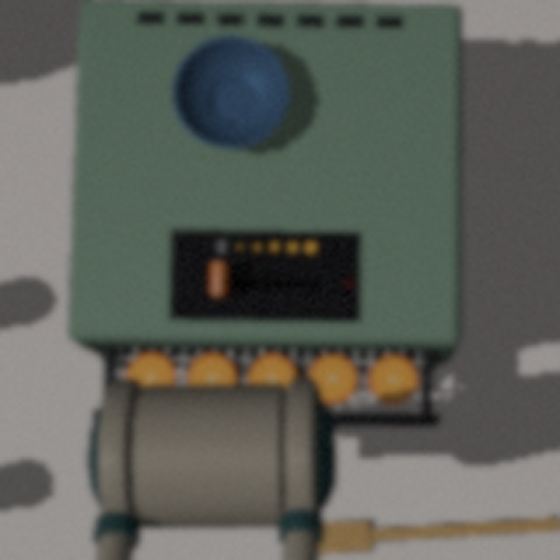

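The tray is sliding in, with about −1.3 N on the tool, and nothing else is disturbed. The bar of the tray front is at row 418 of the crop.

{"api": "arm_command", "payload": {"series": [{"dp": [0,0.04,0],"angular": [0,0,0],"gripper": 0},{"dp": [0,0.04,0],"angular": [0,0,0],"gripper": 0},{"dp": [0,0.04,0],"angular": [0,0,0],"gripper": 0},{"dp": [0,0.04,0],"angular": [0,0,0],"gripper": 0},{"dp": [0,0.04,0],"angular": [0,0,0],"gripper": 0},{"dp": [0,0.04,0],"angular": [0,0,0],"gripper": 0},{"dp": [0,0.025,0],"angular": [0,0,0],"gripper": 0},{"dp": [0,0.02,0],"angular": [0,0,0],"gripper": 0}]}}

```text
clock: 6.15
position: [0.5179, 0.0808, 0.1067]
ee_rot: [-0.501, -0.499, -0.499, 0.501]
contact_force: [-0.8, 0.9, 1.8]
width: -0.0001
```

{"api": "arm_command", "payload": {"series": [{"dp": [0,0.015,0],"angular": [0,0,0],"gripper": 0},{"dp": [0,0.015,0],"angular": [0,0,0],"gripper": 0},{"dp": [0,0.015,0],"angular": [0,0,0],"gripper": 0},{"dp": [0,0.015,0],"angular": [0,0,0],"gripper": 0},{"dp": [0,0.015,0],"angular": [0,0,0],"gripper": 0},{"dp": [0,0.015,0],"angular": [0,0,0],"gripper": 0},{"dp": [0,0.015,0],"angular": [0,0,0],"gripper": 0},{"dp": [0,0.015,0],"angular": [0,0,0],"gripper": 0}]}}

```text
clock: 7.15
position: [0.531, 0.0809, 0.1066]
ee_rot: [-0.499, -0.498, -0.501, 0.502]
contact_force: [-7.8, 0.2, 4.8]
width: -0.0003
```

{"api": "arm_command", "payload": {"series": [{"dp": [0,0.015,0],"angular": [0,0,0],"gripper": 0},{"dp": [0,0.02,0],"angular": [0,0,0],"gripper": 0},{"dp": [0,0.02,0],"angular": [0,0,0],"gripper": 0},{"dp": [0,0.02,0],"angular": [0,0,0],"gripper": 0},{"dp": [0,0,0],"angular": [0,0,0],"gripper": 0},{"dp": [0,0,0],"angular": [0,0,0],"gripper": 0},{"dp": [0,0,0],"angular": [0,0,0],"gripper": 0},{"dp": [0,0,0],"angular": [0,0,0],"gripper": 0}]}}

```text
clock: 8.15
position: [0.5307, 0.0808, 0.1059]
ee_rot: [-0.495, -0.493, -0.505, 0.507]
contact_force: [-2.9, 0.8, 1.8]
width: -0.0001
```

{"api": "arm_command", "payload": {"series": [{"dp": [0,-0.15,0],"angular": [0,0,0],"gripper": 0},{"dp": [0,-0.2,0],"angular": [0,0,0],"gripper": 0},{"dp": [0,-0.2,0],"angular": [0,0,0],"gripper": 0},{"dp": [-0.3,-0.2,0],"angular": [0,0,0],"gripper": 0},{"dp": [-0.35,-0.2,0],"angular": [0,0,0],"gripper": 0},{"dp": [-0.35,-0.2,0],"angular": [0,0,0],"gripper": 0},{"dp": [-0.3,0,0],"angular": [0,0,0],"gripper": 0},{"dp": [0,0,0],"angular": [0,0,0],"gripper": 0}]}}

```text
clock: 9.15
position: [0.3897, 0.0803, 0.2691]
ee_rot: [-0.498, -0.495, -0.502, 0.504]
contact_force: [0.5, -0.2, -1.1]
width: 0.0001
```

```bash
python3 go.py .6175 .16 .26; python3 - <<'E'
from rig import *;import cv2,numpy as np
from h import *
a=[]
for n in("top","scene"):
    d=get_image(n);np.savez(f"{n}2.npz",**d)
    c=proj(d,[.62,.09,.15])[0].astype(int);print(c)
    a.append(cv2.resize(d["image"][c[1]-70:c[1]+70,c[0]-70:c[0]+70],(400,400),interpolation=2))
cv2.imwrite("pics/t2.png",np.hstack(a))
E
```

```text
axes
 [[-0.013  1.     0.001]
 [-0.005  0.001 -1.   ]
 [-1.    -0.013  0.005]]
pos [0.3896518  0.08028824 0.26908031] clk 9.15 F [ 0.53 -0.17 -1.14] q6 1.6036622345254226
turn units [-0.0052  0.0034  0.0082] deg [-0.5  0.3  0.7]
shift total now-axes [ 0.048  1.9   -0.664] final-axes [ 0.076  1.904 -0.648]
[221 181]
[288 183]
```

View pics/t2.png

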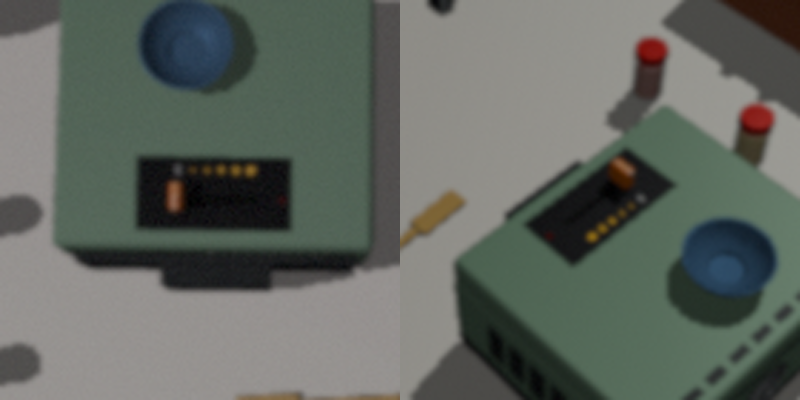

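```bash
python3 - <<'E'
from h import *
d=dict(np.load("top2.npz"));g=d["image"].max(2).astype(int)
for u in(215,222,230):
    print(u,g[203:218,u]); 
C=cloud(d);print(C[205:216,222].round(3))
print(ray(d,[[222,r] for r in(211,212,213)],.119)[:,0], "lever R/L px",[proj(d,[.6175,y,.1925]).round(1) for y in(.108,.12)])
print(g[176:182,204:222])
E
```

```text
215 [ 30  34  34  32  30  35  33  27  39  84 126 144 149 150 150]
222 [ 31  30  31  34  29  29  35  30  42  83 125 144 148 150 149]
230 [ 31  27  31  30  29  29  31  31  43  84 126 144 150 151 149]
[[ 0.556  0.09   0.118]
 [ 0.553  0.09   0.12 ]
 [ 0.551  0.09   0.119]
 [ 0.548  0.09   0.119]
 [ 0.545  0.09   0.116]
 [ 0.542  0.09   0.119]
 [ 0.541  0.092  0.086]
 [ 0.541  0.095  0.051]
 [ 0.541  0.099 -0.003]
 [ 0.537  0.099  0.005]
 [ 0.534  0.099 -0.001]]
[0.53920901 0.5363542  0.53350099] lever R/L px [array([[213.9, 179.9]]), array([[209.4, 179.8]])]
[[ 17  20  20  22  31  69 112 134 131 108  75  38  14  13  14   9   0  11]
 [ 19  20  23  21  31  72 116 136 133 111  75  39  20  16   6   4  14  11]
 [ 20  16  19  19  33  74 115 136 134 111  76  38  16   8   8   8   7  14]
 [ 18  17  24  20  30  72 117 138 133 109  73  40  19   7   7   9  10   9]
 [ 21  23  20  17  33  74 116 137 131 105  73  38  15   7   7   4   6   8]
 [ 20  23  16  18  37  75 117 136 130 105  72  40  19   0   8   8   2  10]]
```

{"api": "arm_command", "payload": {"series": [{"dp": [0,0.3,-0.12],"angular": [-0.005,0.003,0.008],"gripper": 0},{"dp": [0,0.3,-0.12],"angular": [0,0,0],"gripper": 0},{"dp": [0,0.3,-0.12],"angular": [0,0,0],"gripper": 0},{"dp": [0,0.3,-0.12],"angular": [0,0,0],"gripper": 0},{"dp": [0,0.3,-0.12],"angular": [0,0,0],"gripper": 0},{"dp": [0,0.3,-0.1],"angular": [0,0,0],"gripper": 0},{"dp": [0,0,0],"angular": [0,0,0],"gripper": 0},{"dp": [0,0,0],"angular": [0,0,0],"gripper": 0}]}}

```text
clock: 10.25
position: [0.6023, 0.1664, 0.2446]
ee_rot: [0.495, 0.488, 0.509, -0.508]
contact_force: [-0.4, 0.6, -0.4]
width: 0.0002
```

```bash
python3 go.py .6175 .165 .178
```

```text
axes
 [[-0.033  0.999  0.007]
 [-0.006  0.007 -1.   ]
 [-0.999 -0.033  0.006]]
pos [0.60228121 0.16641579 0.24464286] clk 10.25 F [-0.41  0.61 -0.44] q6 1.7222830740091088
turn units [-0.0009  0.0037  0.0212] deg [-0.1  0.3  1.9]
shift total now-axes [0.551 0.145 0.01 ] final-axes [0.555 0.127 0.013]
```

{"api": "arm_command", "payload": {"series": [{"dp": [0,0.06,0],"angular": [0,0.003,0.02],"gripper": 0},{"dp": [0.1,0.06,0],"angular": [0,0,0],"gripper": 0},{"dp": [0.12,0,0],"angular": [0,0,0],"gripper": 0},{"dp": [0.12,0,0],"angular": [0,0,0],"gripper": 0},{"dp": [0.1,0,0],"angular": [0,0,0],"gripper": 0},{"dp": [0.06,0,0],"angular": [0,0,0],"gripper": 0},{"dp": [0,0,0],"angular": [0,0,0],"gripper": 0},{"dp": [0,0,0],"angular": [0,0,0],"gripper": 0}]}}

```text
clock: 11.25
position: [0.6143, 0.1653, 0.1793]
ee_rot: [0.501, 0.497, 0.502, -0.499]
contact_force: [0.9, 0.7, -0.3]
width: 0.0001
```

```bash
python3 go.py .6175 .145 .178
```

```text
axes
 [[-0.003  1.     0.007]
 [-0.001  0.007 -1.   ]
 [-1.    -0.003  0.001]]
pos [0.61427358 0.16534462 0.17932673] clk 11.25 F [ 0.93  0.66 -0.32] q6 1.7186910290031503
turn units [-0.0014  0.0009  0.0017] deg [-0.1  0.1  0.2]
shift total now-axes [0.011 0.026 0.17 ] final-axes [0.011 0.025 0.17 ]
```

{"api": "arm_command", "payload": {"series": [{"dp": [0,0.01,0.04],"angular": [0,0,0],"gripper": 0},{"dp": [0,0.01,0.04],"angular": [0,0,0],"gripper": 0},{"dp": [0,0,0.04],"angular": [0,0,0],"gripper": 0},{"dp": [0,0,0.03],"angular": [0,0,0],"gripper": 0},{"dp": [0,0,0.02],"angular": [0,0,0],"gripper": 0},{"dp": [0,0,0],"angular": [0,0,0],"gripper": 0},{"dp": [0,0,0],"angular": [0,0,0],"gripper": 0},{"dp": [0,0,0],"angular": [0,0,0],"gripper": 0}]}}

```text
clock: 12.25
position: [0.6179, 0.1433, 0.1809]
ee_rot: [0.502, 0.498, 0.501, -0.499]
contact_force: [0.5, 0.1, -0.0]
width: 0.0001
```

{"api": "arm_command", "payload": {"series": [{"dp": [0,0,0.016],"angular": [0,0,0],"gripper": 0},{"dp": [0,0,0.016],"angular": [0,0,0],"gripper": 0},{"dp": [0,0,0.016],"angular": [0,0,0],"gripper": 0},{"dp": [0,0,0],"angular": [0,0,0],"gripper": 0},{"dp": [0,0,0],"angular": [0,0,0],"gripper": 0},{"dp": [0,0,0],"angular": [0,0,0],"gripper": 0},{"dp": [0,0,0],"angular": [0,0,0],"gripper": 0},{"dp": [0,0,0],"angular": [0,0,0],"gripper": 0}]}}

```text
clock: 13.25
position: [0.6179, 0.1375, 0.1808]
ee_rot: [0.502, 0.498, 0.501, -0.499]
contact_force: [0.2, -0.1, -1.0]
width: 0.0001
```

{"api": "arm_command", "payload": {"series": [{"dp": [0,0,0.016],"angular": [0,0,0],"gripper": 0},{"dp": [0,0,0.016],"angular": [0,0,0],"gripper": 0},{"dp": [0,0,0.016],"angular": [0,0,0],"gripper": 0},{"dp": [0,0,0],"angular": [0,0,0],"gripper": 0},{"dp": [0,0,0],"angular": [0,0,0],"gripper": 0},{"dp": [0,0,0],"angular": [0,0,0],"gripper": 0},{"dp": [0,0,0],"angular": [0,0,0],"gripper": 0},{"dp": [0,0,0],"angular": [0,0,0],"gripper": 0}]}}

```text
clock: 14.25
position: [0.6179, 0.1329, 0.1809]
ee_rot: [0.501, 0.499, 0.502, -0.498]
contact_force: [-0.1, 1.3, -0.9]
width: -0.0001
```

{"api": "arm_command", "payload": {"series": [{"dp": [0,0,0.016],"angular": [0,0,0],"gripper": 0},{"dp": [0,0,0.016],"angular": [0,0,0],"gripper": 0},{"dp": [0,0,0.016],"angular": [0,0,0],"gripper": 0},{"dp": [0,0,0.016],"angular": [0,0,0],"gripper": 0},{"dp": [0,0,0],"angular": [0,0,0],"gripper": 0},{"dp": [0,0,0],"angular": [0,0,0],"gripper": 0},{"dp": [0,0,0],"angular": [0,0,0],"gripper": 0},{"dp": [0,0,0],"angular": [0,0,0],"gripper": 0}]}}

```text
clock: 15.25
position: [0.6179, 0.123, 0.1808]
ee_rot: [0.502, 0.498, 0.501, -0.499]
contact_force: [0.3, 0.3, -0.9]
width: 0.0002
```

```bash
cat > lev.py <<'E'
from rig import *
from h import *
s=get_state();print(s["clock"],s["position"].round(4),np.round(s["contact_force"],2))
a=[]
for n in("top","scene"):
    d=get_image(n);c=proj(d,[.6175,.08,.18])[0].round().astype(int)
    hsv=cv2.cvtColor(d["image"],cv2.COLOR_BGR2HSV);o=cv2.inRange(hsv,(3,110,60),(16,255,255))
    w=o[c[1]-25:c[1]+22,c[0]-25:c[0]+25];k,l,st,ce=cv2.connectedComponentsWithStats(w)
    for i in range(1,k):
        if st[i,4]>8:p=ce[i]+c-25;print(n,st[i,4],p.round(1),"y",ray(d,p,.1925 if n=="top" else .188)[0].round(4))
    a.append(cv2.resize(d["image"][c[1]-45:c[1]+45,c[0]-45:c[0]+45],(400,400),interpolation=2))
import sys
cv2.imwrite(f"pics/{sys.argv[1]}.png",np.hstack(a))
E
python3 lev.py l1
```

```text
15.25 [0.6179 0.123  0.1808] [ 0.28  0.34 -0.93]
scene 48 [291.7 175.2] y [0.6229 0.096  0.188 ]
```

View pics/l1.png

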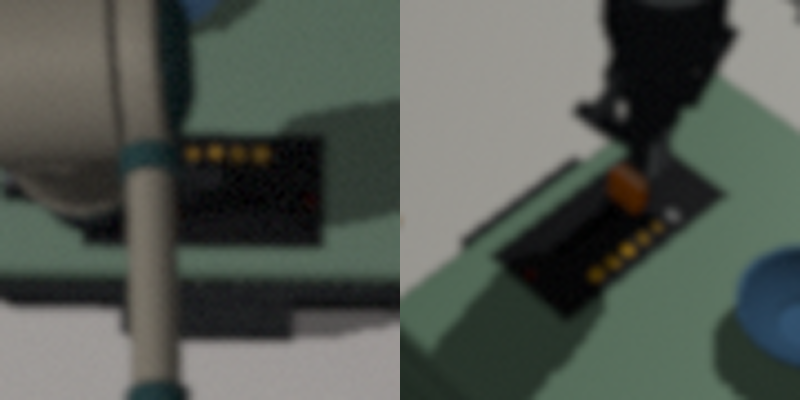

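The scene view shows the lever one click along, beside the first dot. Its cap is at about (628,190) in the crop, and the finger sits just left of it. I'll calibrate the scene-view reading on the earlier Off picture while pushing on.

```bash
python3 - <<'E'
from h import *
for f in("scene0","scene2"):
    d=dict(np.load(f+".npz"));c=proj(d,[.6175,.08,.18])[0].round().astype(int)
    o=cv2.inRange(cv2.cvtColor(d["image"],cv2.COLOR_BGR2HSV),(3,110,60),(16,255,255))[c[1]-25:c[1]+22,c[0]-25:c[0]+25]
    k,l,st,ce=cv2.connectedComponentsWithStats(o)
    for i in range(1,k):
        if st[i,4]>8:p=ce[i]+c-25;print(f,st[i,4],p.round(1),ray(d,p,.188)[0].round(4))
E
```

```text
scene0 15 [285.4 158.7] [0.5656 0.1276 0.188 ]
scene0 11 [272.6 166.4] [0.5614 0.0793 0.188 ]
scene0 51 [295.5 171.8] [0.6214 0.1129 0.188 ]
scene2 52 [295.4 172. ] [0.6217 0.1124 0.188 ]
```

{"api": "arm_command", "payload": {"series": [{"dp": [0,0,0.016],"angular": [0,0,0],"gripper": 0},{"dp": [0,0,0.016],"angular": [0,0,0],"gripper": 0},{"dp": [0,0,0.016],"angular": [0,0,0],"gripper": 0},{"dp": [0,0,0],"angular": [0,0,0],"gripper": 0},{"dp": [0,0,0],"angular": [0,0,0],"gripper": 0},{"dp": [0,0,0],"angular": [0,0,0],"gripper": 0},{"dp": [0,0,0],"angular": [0,0,0],"gripper": 0},{"dp": [0,0,0],"angular": [0,0,0],"gripper": 0}]}}

```text
clock: 16.35
position: [0.6179, 0.1189, 0.1809]
ee_rot: [0.501, 0.499, 0.502, -0.498]
contact_force: [0.3, 2.5, -0.4]
width: 0.0002
```

```bash
python3 lev.py l2
```

```text
16.35 [0.6179 0.1189 0.1809] [ 0.32  2.53 -0.44]
scene 44 [291.8 175.6] y [0.6241 0.0953 0.188 ]
```

{"api": "arm_command", "payload": {"series": [{"dp": [0,0,0.016],"angular": [0,0,0],"gripper": 0},{"dp": [0,0,0.016],"angular": [0,0,0],"gripper": 0},{"dp": [0,0,0.016],"angular": [0,0,0],"gripper": 0},{"dp": [0,0,0],"angular": [0,0,0],"gripper": 0},{"dp": [0,0,0],"angular": [0,0,0],"gripper": 0},{"dp": [0,0,0],"angular": [0,0,0],"gripper": 0},{"dp": [0,0,0],"angular": [0,0,0],"gripper": 0},{"dp": [0,0,0],"angular": [0,0,0],"gripper": 0}]}}

```text
clock: 17.45
position: [0.618, 0.1109, 0.1808]
ee_rot: [0.502, 0.498, 0.501, -0.499]
contact_force: [-0.6, 0.3, 0.5]
width: 0.0004
```

```bash
python3 lev.py l3
```

```text
17.45 [0.618  0.1109 0.1808] [-0.58  0.32  0.52]
scene 46 [288.4 177.8] y [0.6231 0.0822 0.188 ]
```

Second click: the lever reads 0.0822, 13–14 mm further on. The third should let go at TCP y ≈ 0.098.

{"api": "arm_command", "payload": {"series": [{"dp": [0,0,0.016],"angular": [0,0,0],"gripper": 0},{"dp": [0,0,0.016],"angular": [0,0,0],"gripper": 0},{"dp": [0,0,0.016],"angular": [0,0,0],"gripper": 0},{"dp": [0,0,0],"angular": [0,0,0],"gripper": 0},{"dp": [0,0,0],"angular": [0,0,0],"gripper": 0},{"dp": [0,0,0],"angular": [0,0,0],"gripper": 0},{"dp": [0,0,0],"angular": [0,0,0],"gripper": 0},{"dp": [0,0,0],"angular": [0,0,0],"gripper": 0}]}}

```text
clock: 18.55
position: [0.618, 0.1053, 0.1808]
ee_rot: [0.502, 0.498, 0.502, -0.498]
contact_force: [1.5, 0.6, -0.9]
width: -0.0001
```

```bash
python3 lev.py l4
```

```text
18.55 [0.618  0.1053 0.1808] [ 1.48  0.59 -0.9 ]
scene 45 [288.2 177.9] y [0.623  0.0818 0.188 ]
```

{"api": "arm_command", "payload": {"series": [{"dp": [0,0,0.016],"angular": [0,0,0],"gripper": 0},{"dp": [0,0,0.016],"angular": [0,0,0],"gripper": 0},{"dp": [0,0,0],"angular": [0,0,0],"gripper": 0},{"dp": [0,0,0],"angular": [0,0,0],"gripper": 0},{"dp": [0,0,0],"angular": [0,0,0],"gripper": 0},{"dp": [0,0,0],"angular": [0,0,0],"gripper": 0},{"dp": [0,0,0],"angular": [0,0,0],"gripper": 0},{"dp": [0,0,0],"angular": [0,0,0],"gripper": 0}]}}

```text
clock: 19.65
position: [0.618, 0.1046, 0.1809]
ee_rot: [0.5, 0.5, 0.503, -0.497]
contact_force: [-0.5, 2.3, 1.3]
width: 0.0001
```

```bash
python3 lev.py l5
```

```text
19.65 [0.618  0.1046 0.1809] [-0.51  2.34  1.27]
scene 43 [288.1 177.9] y [0.623  0.0814 0.188 ]
```

{"api": "arm_command", "payload": {"series": [{"dp": [0,0,0.016],"angular": [0,0,0],"gripper": 0},{"dp": [0,0,0.016],"angular": [0,0,0],"gripper": 0},{"dp": [0,0,0.016],"angular": [0,0,0],"gripper": 0},{"dp": [0,0,0],"angular": [0,0,0],"gripper": 0},{"dp": [0,0,0],"angular": [0,0,0],"gripper": 0},{"dp": [0,0,0],"angular": [0,0,0],"gripper": 0},{"dp": [0,0,0],"angular": [0,0,0],"gripper": 0},{"dp": [0,0,0],"angular": [0,0,0],"gripper": 0}]}}

```text
clock: 20.75
position: [0.6181, 0.0953, 0.1808]
ee_rot: [0.501, 0.499, 0.502, -0.498]
contact_force: [0.4, -0.1, 0.5]
width: -0.0002
```

```bash
python3 lev.py l6
```

```text
20.75 [0.6181 0.0953 0.1808] [ 0.45 -0.11  0.46]
scene 45 [285.  180.6] y [0.6239 0.0681 0.188 ]
```

It reached the third click: the lever reads 0.0681 against 0.068 predicted, with no force on the finger. Backing away to the left first, then up and towards the robot.

{"api": "arm_command", "payload": {"series": [{"dp": [0,0,-0.1],"angular": [0,0,0],"gripper": 0},{"dp": [0,0,-0.15],"angular": [0,0,0],"gripper": 0},{"dp": [-0.2,0,0],"angular": [0,0,0],"gripper": 0},{"dp": [-0.35,0,0],"angular": [0,0,0],"gripper": 0},{"dp": [-0.35,-0.1,0],"angular": [0,0,0],"gripper": 0},{"dp": [0,-0.45,0],"angular": [0,0,0],"gripper": 0},{"dp": [0,-0.45,0],"angular": [0,0,0],"gripper": 0},{"dp": [0,-0.45,0],"angular": [0,0,0],"gripper": 0}]}}

```text
clock: 21.85
position: [0.4429, 0.1342, 0.2911]
ee_rot: [0.502, 0.499, 0.504, -0.495]
contact_force: [0.5, 0.7, 0.8]
width: -0.0003
```

{"api": "arm_command", "payload": {"series": [{"dp": [0,-0.3,0],"angular": [0,0,0],"gripper": 0},{"dp": [0,0,0],"angular": [0,0,0],"gripper": 0},{"dp": [0,0,0],"angular": [0,0,0],"gripper": 0},{"dp": [0,0,0],"angular": [0,0,0],"gripper": 0},{"dp": [0,0,0],"angular": [0,0,0],"gripper": 0},{"dp": [0,0,0],"angular": [0,0,0],"gripper": 0},{"dp": [0,0,0],"angular": [0,0,0],"gripper": 0},{"dp": [0,0,0],"angular": [0,0,0],"gripper": 0}]}}

```text
clock: 22.85
position: [0.4054, 0.1371, 0.2915]
ee_rot: [0.502, 0.499, 0.505, -0.494]
contact_force: [0.0, 0.5, -0.5]
width: -0.0001
```

```bash
python3 lev.py l7; python3 - <<'E'
from rig import *
from h import *
a=[];b=dict(np.load("top0.npz"))
d=get_image("top");im=d["image"];print("speed",np.abs(get_state()["qd"]).max())
C=cloud(d);print(C[206:216,222].round(3)[:,[0,2]].tolist())
def reds(i):
    k=cv2.inRange(cv2.cvtColor(i,cv2.COLOR_BGR2HSV),(172,120,60),(180,255,255))[150:260,100:420];n,l,s,c=cv2.connectedComponentsWithStats(k);return [(c[j]+[100,150]).round(1).tolist() for j in range(1,n) if s[j,4]>20]
print(reds(b["image"]),reds(im))
cv2.imwrite("pics/fin.png",np.hstack([cv2.resize(im[90:270,110:420],(560,325),interpolation=2),cv2.resize(im[160:205,190:260],(235,325))]))
E
```

```text
22.85 [0.4054 0.1371 0.2915] [ 0.04  0.46 -0.51]
top 52 [227.1 179.4] y [0.6196 0.0726 0.1925]
scene 52 [285.4 179.7] y [0.6224 0.0711 0.188 ]
speed 0.002887058351887797
[[0.554, 0.115], [0.551, 0.117], [0.548, 0.118], [0.545, 0.112], [0.542, 0.119], [0.541, 0.086], [0.541, 0.049], [0.468, 1.208], [0.538, -0.001], [0.534, -0.004]]
[] []
```

View pics/fin.png

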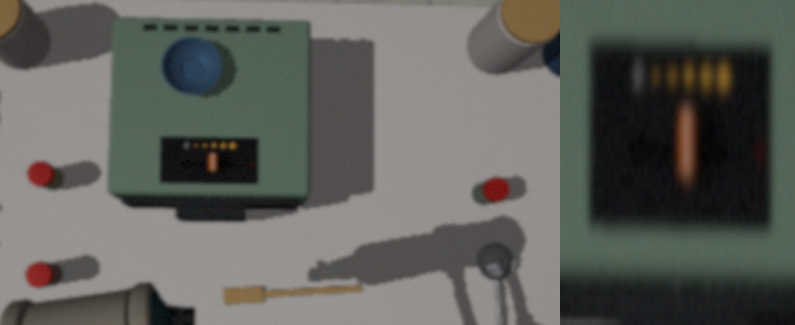

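View pics/l7.png

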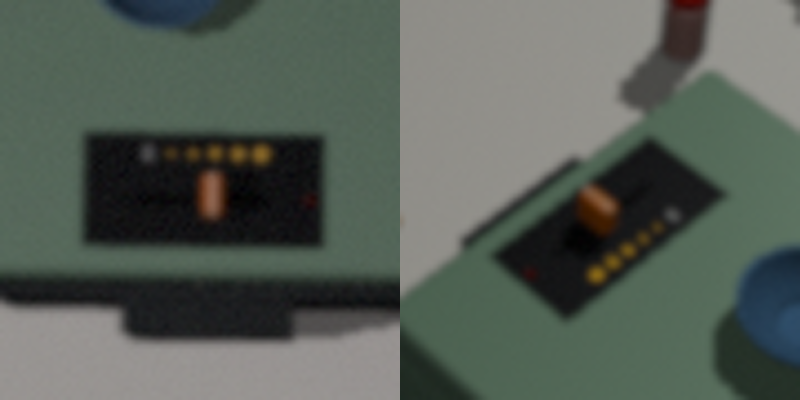

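The lever sits at the third dot: in the crop, the dot is at (215,153) and the cap at (212,195). Its travel is 0.1144 − 0.0726 = 0.042 m. The tray pull is flush at x ≈ 0.54, level with the shut pulls. The jars, dish, stirrer and ladle bowl look where they were, and the arm is clear. Handing in.

```bash
python3 -c "from rig import *;print(sign_off())"
```

```text
the job is handed in; nothing more can be done
None
```

The tray is fully home and the heat lever is on its third click up from Off. I handed the job in at about 23 s on the clock.

- **Tray:** I pushed it with the closed fingertips until it met its hard stop; force readings peaked at about 8 N. Afterwards its pull sat at x ≈ 0.54 m, level with the pulls of the two shut trays.
- **Lever:** I moved it in steps of about 2 mm and counted three separate clicks, each seen as the lever letting go of the finger. With the arm clear, the top camera showed 41.8 mm of travel (42 expected) and the cap beside the third dot.
- **Bystanders:** By eye, the jars, dish and stirrer, and what shows of the ladle, are where they were. The arm was clear of everything and still at hand-in.

**Checks that failed or disagreed:**
- My colour check on the jar caps found nothing, so the jars were compared by eye only.
- While the arm blocked the top view, the side camera read the first click as about 17 mm instead of 14. I put this down to the arm's shadow. It read the third click as 0.068 m then, and 0.071 m once the arm was clear.

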